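# Load the vial and index the sample carousel to the reading post

## Robot

A 6-joint arm with a two-finger parallel gripper is mounted at the origin on the work surface. World frame = base frame: x ahead of the robot, y to its left, z up, the work surface at z = 0. Lengths are in m, angles in rad, forces in N, time in s.
With the tool pointing down it reaches from about 0.35 to 0.775 m from the base axis. Payload 5.5 kg.
Tool frame: the origin (TCP) lies between the finger pads; the fingertips stand 22 mm ahead of it and the grasp point (between the pads) lies 3 mm ahead of it (env.finger_overhang is the distance from the TCP to the fingertips, in m); y points along the fingers, x is the direction in which the jaws open and shut, and the axes are right-handed (so a half turn about y gives the same grasp; the last joint's range is limited). The gripper opens to 85 mm and grips with 20 to 120 N. Pads are 22 mm wide; open, the fingers measure 114 mm over their backs; the gripper's body (76 mm by 85 mm) begins 54 mm behind the grasp point. The pads swing forward as they close: fully open they stand 13 mm farther back than shut.
Start: joints at [1.191, 0.313, 0.046, 1.304, 0, 1.431], TCP at [0.137, 0.559, 0.253] pointing down, gripper open.
Joint ranges: [-2.76, 2.76], [-0.86, 1.69], [-1.03, 1.26], [-2.2, 2.34], [-1.47, 1.5], [-3.14, 3.14]. Speed limits (rad/s): [2.57, 2.57, 3.14, 3.14, 3.14, 3.14].

## Interface

Orientations are given as a unit quaternion [w, x, y, z].
In Python, from workcell import monitor, cams, job, env gives the robot as it stands.
- The arm moves only by the tool drive_tool, never from a script. Its argument "plan" is text: rows parted by semicolons, each of 7 numbers parted by spaces: the opening, from -1 (shut) to 1 (fully open), then the shift along the tool's x, y, z in mm, then the turn, a rotation vector about the tool's x, y, z in degrees. In form: gripper x y z rx ry rz; .... A call has 1 to 8 rows; each row shifts and turns the pose as measured when the row begins, along the tool's axes as they then stand; what a row does not reach is not made up. A row lasts 1/8 s, in which the tool goes at most 62.5 mm and 10.7 degrees, less where a joint would pass 70% of its speed; a pose out of reach is approached as far as the arm can. A call is refused whole if a number of a shift passes 62.5 or a number of a turn 10.7, either way. A call with a gripper value outside its range is refused whole. The fingers move at their own pace and stop on an object; "grip_force" is the grip in N (left out, the last holds). Time passes only in rows, so rows that do not move let the fingers close. It gives the time, the measured TCP pose, the force and the opening at its end, in the units of the state.
- monitor.get_state(): the state, without advancing time (a new reading comes with each control period).
- cams.read_camera(name): name is "side" or "top"; returns (picture, depth): 420x560x3 uint8, red, green, blue; 420x560 float32, m along the optical axis (not along the pixel's ray), 0 where there is no reading.
- cams.calibration(name): a dict with "fx", "fy", "cx", "cy" (pixels), "R" (3x3) and "t" (3): a world point X has camera coordinates R X + t. Camera axes: x right, y down, z forward; pixel columns grow to the right and rows downward; lengths in m; the calibration is good to about 2 mm. A picture is of the moment at which its call begins. calibration takes no time and is no camera call.
- job.hand_in(): hands the job in, once; it reports no verdict.
The state is a dict: "clock": time; "joint_pos": joint angles; "qvel": joint speeds; "tau": joint torques, N m; "tcp_pos": TCP position; "orientation": TCP orientation; "wrist_force": force on the tool from outside, world axes, zero at the start; "ft_torque": the same for the moment, N m; "finger_gap": finger opening in m.
Only numpy, scipy, OpenCV 4.12 (cv2) and the standard library are available. Lean on these libraries where they do the work, as an engineer would, in place of code of your own. Each camera call takes 0.05 s, during which the arm holds its last target.

## Task

Stand the loose capped vial upright in the empty pocket of the sample carousel and let go of it. Then grip the black bar knob in the middle of the carousel and turn it clockwise (seen from above) from its rest position to the third click, not on towards the fourth, so that the new vial faces the reading post, and finish there still holding the knob, because the carousel winds back when let go. Leave the conical flask, the beaker and the cork stopper alone.

Things in the scene. Friction and masses are not known exactly. Their poses are not given: they have to be found in the camera images.
- vial: Loose amber glass vial with white cap: plain upright cylinder, 28 mm diameter, 60 mm tall in all (cap the top 14 mm, same diameter), about 50 g, standing on the bench to the right of the carousel. Origin: centre of its underside; z up. Four similar vials that fill the other pockets are fixed parts of the carousel.
- pocket (a point): Centre of the inner floor of the carousel's only empty pocket, 68 mm from the axis, at rest on the robot's side; turns with the carousel. A round grey cup, inner diameter 34 mm, 22 mm deep, flared to 42 mm at the rim; floor 26 mm, rim 48 mm above the bench. A seated vial's underside is on this floor. The next pockets' vials, tops 86 mm above the bench, are 80 mm away. x points to the axis, z up.
- knob: Black bar knob on a stem at the carousel's centre, turning with it: bar 44 mm long, 14 mm wide, 30 mm high. Origin: the bar's centre, on the vertical turning axis, 112 mm above the bench (top 127 mm). x: across the 14 mm width (the faces to grip), pointing away from the empty pocket; y: along its length; z up. Around it only vial tops, 86 mm above the bench, at least 54 mm from the axis.
- carousel (a joint): Turn of carousel and knob, rad: 0 at rest, growing clockwise seen from above. Click stops every 24 degrees: 0.419, 0.838, 1.257 (third), 1.676; hard end 2.094. A return spring (0.055 N m at rest, 0.10 at the third stop) winds it back to 0 when let go. Clicks add a 0.05 N m ripple: harder to turn in the first half from one stop to the next, easier in the second half.
- post (a point): Top centre of the reading post on the base: a fixed white box 18 x 30 mm, its top 72 mm above the bench, 117 mm from the turning axis, 72 degrees clockwise of the resting pocket; at the third stop the pocket faces it. Steel pips on the base beyond the disc's edge mark the pocket's place at rest and at the other stops.
- base: White square base plate, 250 x 250 x 12 mm, fixed to the bench, carrying the aluminium carousel (disc 190 mm across, its top 22 mm above the bench). Origin: centre of its underside, on the turning axis. x points away from the empty pocket at rest, z up.
- flask: Bystander: conical glass flask, 68 mm base diameter, 98 mm tall. Origin: centre of its underside.
- beaker: Bystander: glass beaker, 68 mm diameter (72 mm at its lip), 90 mm tall. Origin: centre of its underside.
- stopper: Bystander: cork stopper, 44 mm at its wide top, 30 mm tall. Origin: centre of its underside.
Things that resemble listed ones, but are neither listed nor needed, are in the scene too. There is more than one size of the vial; the one meant has the size given above.

How it is judged:
By the outcome, as a careful person would: the job done as asked, in the order asked, and still so for the second after the job is handed in, while the arm keeps its last pose, push and grip.
It also fails if it takes over 53 s, if anything falls off the work surface, if the arm or the gripper's body presses on something with over 40 N, if the wrist force passes 120 N, or if a joint passes its speed limit or range.

## Working session

There is one attempt and no reset: what is moved stays moved. The work goes in short steps, Python scripts to look and compute and a tool call to move; the robot and the scene stay as the last step left them, time stands still between calls to the robot, and variables do not carry over. Pictures are saved under pics/ and viewed, and the job is handed in when it is done.

Besides the shell and the picture viewer there is one more tool, called after "Emit:" as a command line: name --argument value ..., lists and objects as JSON in quotes. drive_tool: Moves the arm, as the interface text tells. Its arguments: {"type":"object","properties":{"plan":{"type":"string"},"grip_force":{"type":"number"}},"required":["plan"]}

```bash
mkdir -p pics; ls; python3 - <<'E'
from workcell import monitor,cams,job,env
import cv2,numpy as np
print(monitor.get_state())
for n in ["side","top"]:
    p,d=cams.read_camera(n); cv2.imwrite(f"pics/{n}0.png",p[:,:,::-1]); np.savez(f"pics/{n}0.npz",p=p,d=d)
    print(n,cams.calibration(n))
print([a for a in dir(env) if a[0]!='_'])
E
```

```text
pics
{'clock': 0.0, 'joint_pos': array([ 1.19138577e+00,  3.14019586e-01,  4.49359590e-02,  1.30361570e+00,
       -6.55906459e-06,  1.43123408e+00]), 'qvel': array([-0.00039344,  0.00028961,  0.00072508, -0.00056787,  0.00086401,
        0.0004407 ]), 'tau': array([-3.64337839e-04, -4.80622065e+01,  2.98535371e+01,  1.93651300e-02,
        1.44396716e-05,  1.35828739e-05]), 'tcp_pos': array([0.13639814, 0.55807551, 0.25238035]), 'orientation': array([-0.5558873 ,  0.55656681,  0.43600948, -0.43717094]), 'wrist_force': array([-0.13732734,  0.55017923, -0.42722237]), 'ft_torque': array([ 0.01983586, -0.05477121,  0.0489386 ]), 'finger_gap': 0.0855803837405079}
side {'fx': 380.5542329068397, 'fy': 380.5542329068397, 'cx': 285.01899321184914, 'cy': 209.3645645878992, 'R': array([[ 9.98570368e-01, -5.34457535e-02,  8.78335967e-04],
       [-3.12516442e-02, -5.97073077e-01, -8.01577866e-01],
       [ 4.33653638e-02,  8.00404455e-01, -5.97889750e-01]]), 't': array([-0.53548212,  0.11251417,  1.0300543 ])}
top {'fx': 383.8866616481343, 'fy': 383.8866616481343, 'cx': 281.5757241784809, 'cy': 212.1192711235597, 'R': array([[ 0.021654  , -0.99967277,  0.01361821],
       [-0.98684145, -0.02355522, -0.15996592],
       [ 0.16023436, -0.00997512, -0.9870286 ]]), 't': array([0.0145497 , 0.56197166, 0.80867211])}
['MotionError', 'finger_overhang']
```

View pics/side0.png

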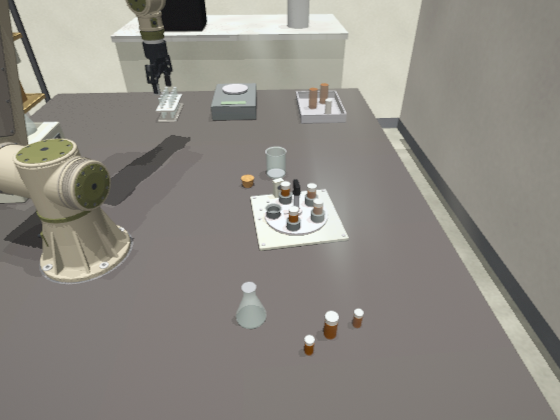

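View pics/top0.png

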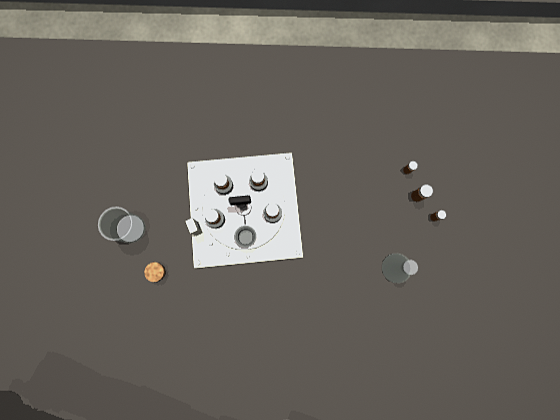

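The side image shows the carousel at about (297,215), three loose vials at (309,345), (331,325) and (357,318), and the flask at (250,305). In the top image the carousel is at (245,210), the vials are at (411,167), (424,192) and (439,216), and the empty pocket is at (245,237). I'll measure these now.

```bash
cat > h.py <<'E'
import numpy as np,cv2
from workcell import monitor,cams
from scipy.spatial.transform import Rotation as Ro
def cloud(n,d):
    c=cams.calibration(n); v,u=np.mgrid[0:d.shape[0],0:d.shape[1]]
    X=np.stack([(u-c['cx'])/c['fx']*d,(v-c['cy'])/c['fy']*d,d],-1)
    return (X-c['t'])@c['R']
def proj(n,P):
    c=cams.calibration(n); q=np.atleast_2d(P)@c['R'].T+c['t']
    return np.c_[q[:,0]/q[:,2]*c['fx']+c['cx'],q[:,1]/q[:,2]*c['fy']+c['cy']]
def R():
    s=monitor.get_state(); o=s['orientation']; return Ro.from_quat([o[1],o[2],o[3],o[0]]).as_matrix(),s
E
python3 - <<'E'
from h import *
Rm,s=R(); print(Rm.round(3))
for n in ["side","top"]:
    z=np.load(f"pics/{n}0.npz"); W=cloud(n,z['d']); ok=z['d']>0
    m=(ok&(W[...,2]>.018)&(W[...,2]<.2)&(W[...,0]>.25)&(W[...,0]<.85)&(abs(W[...,1])<.6)).astype(np.uint8)
    k,l,st,ce=cv2.connectedComponentsWithStats(m)
    print(n,"bench z",np.median(W[ok&(abs(W[...,2])<.01)][:,2]))
    for i in range(1,k):
        if st[i,4]<12: continue
        P=W[l==i]; t=P[P[:,2]>P[:,2].max()-.008]
        print(ce[i].round(),st[i,4],'min',P.min(0).round(3),'max',P.max(0).round(3),'top mean',t.mean(0).round(4),len(t))
E
python3 - <<'E'
import cv2
a=cv2.imread('pics/top0.png');b=cv2.imread('pics/side0.png')
cv2.imwrite('pics/tc.png',cv2.resize(a[140:280,180:310],None,fx=5,fy=5,interpolation=cv2.INTER_CUBIC)[:600])
cv2.imwrite('pics/sc.png',cv2.resize(b[170:250,240:350],None,fx=7,fy=7,interpolation=cv2.INTER_CUBIC))
E
```

```text
[[ 0.238 -0.001 -0.971]
 [ 0.971 -0.002  0.238]
 [-0.002 -1.     0.   ]]
side bench z -0.0008204770546412026
[276. 160.] 499 min [0.491 0.336 0.018] max [0.56  0.413 0.092] top mean [0.5253 0.3751 0.0876] 76
[248. 179.] 94 min [0.408 0.283 0.018] max [0.448 0.325 0.032] top mean [0.4272 0.3023 0.0286] 78
[296. 208.] 2509 min [0.483 0.019 0.018] max [0.67  0.231 0.128] top mean [0.5751 0.1106 0.1252] 49
[250. 304.] 740 min [ 0.419 -0.269  0.018] max [ 0.477 -0.224  0.1  ] top mean [ 0.4474 -0.2395  0.0968] 134
[358. 315.] 114 min [ 0.671 -0.282  0.019] max [ 0.69  -0.264  0.045] top mean [ 0.6802 -0.2732  0.0412] 63
[331. 322.] 278 min [ 0.604 -0.308  0.018] max [ 0.631 -0.279  0.064] top mean [ 0.6175 -0.2938  0.0592] 123
[309. 342.] 128 min [ 0.558 -0.343  0.019] max [ 0.577 -0.323  0.044] top mean [ 0.5676 -0.3338  0.0409] 77
top bench z -0.0013006825246812763
[411. 167.] 84 min [ 0.668 -0.279  0.02 ] max [ 0.686 -0.261  0.043] top mean [ 0.6776 -0.2702  0.0404] 57
[243. 209.] 5170 min [0.479 0.021 0.018] max [0.666 0.209 0.129] top mean [0.5724 0.1146 0.1253] 143
[423. 192.] 206 min [ 0.601 -0.306  0.019] max [ 0.628 -0.277  0.062] top mean [ 0.6152 -0.2917  0.0582] 124
[119. 225.] 958 min [0.487 0.34  0.018] max [0.557 0.411 0.092] top mean [0.5239 0.3812 0.0879] 224
[439. 215.] 93 min [ 0.556 -0.341  0.018] max [ 0.574 -0.321  0.043] top mean [ 0.565  -0.3311  0.0399] 63
[193. 227.] 191 min [0.507 0.207 0.018] max [0.54  0.234 0.075] top mean [0.5235 0.2206 0.0707] 120
[400. 268.] 637 min [ 0.416 -0.26   0.018] max [ 0.474 -0.208  0.1  ] top mean [ 0.445  -0.2382  0.0967] 173
[154. 272.] 306 min [0.404 0.285 0.019] max [0.444 0.328 0.033] top mean [0.424  0.3057 0.0288] 299
```

View pics/tc.png

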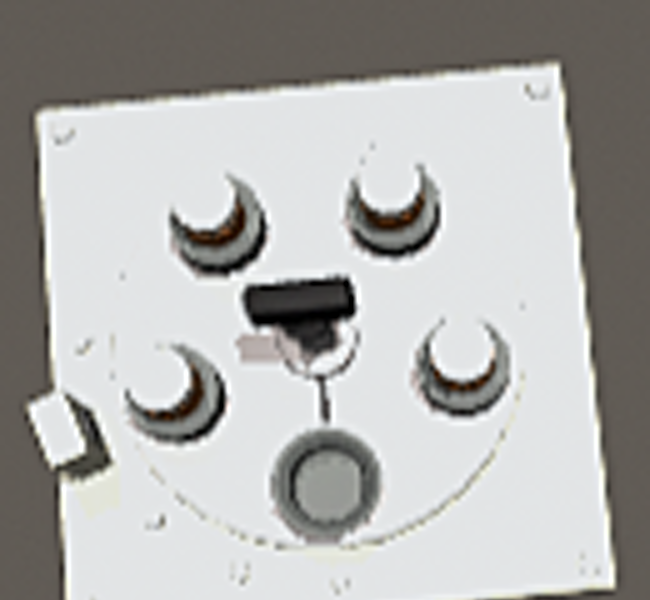

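View pics/sc.png

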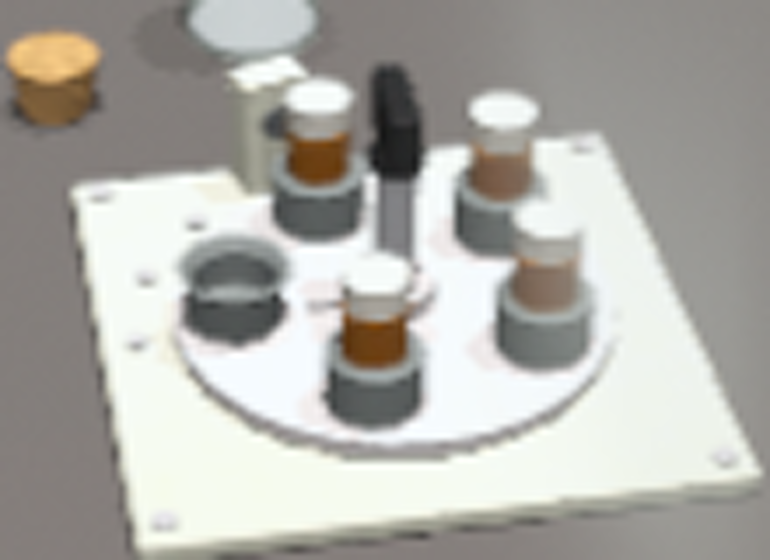

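```bash
cat > fit.py <<'E'
from h import *
from scipy.optimize import least_squares
def tops(n,d):
    W=cloud(n,d); m=((W[...,2]>.079)&(W[...,2]<.092)&(np.hypot(W[...,0]-.573,W[...,1]-.113)<.1)).astype(np.uint8)
    k,l,st,ce=cv2.connectedComponentsWithStats(m); out=[]
    for i in range(1,k):
        if st[i,4]<15: continue
        P=W[l==i]; P=P[P[:,2]>np.percentile(P[:,2],90)-.004]; out.append(np.r_[(P[:,:2].max(0)+P[:,:2].min(0))/2,P[:,:2].mean(0),P[:,2].mean(),len(P)])
    K=W[(W[...,2]>.118)&(W[...,2]<.135)&(np.hypot(W[...,0]-.573,W[...,1]-.113)<.045)]
    return np.array(out),K
if __name__=="__main__":
  for n in ["side","top"]:
    z=np.load(f"pics/{n}0.npz"); T,K=tops(n,z['d']); print(n); print(T.round(4))
    c=T[:,2:4]
    def f(p):
        a=p[2]+np.radians(72*np.arange(1,5)); Q=p[:2]+.068*np.c_[np.cos(a),np.sin(a)]
        return np.linalg.norm(c[:,None]-Q[None],axis=2).min(1)
    best=min((least_squares(f,[.573,.112,np.radians(g)]) for g in range(165,205,5)),key=lambda r:r.cost)
    p=best.x; print('axis',p[:2].round(4),'pocket dir deg',np.degrees(p[2]).round(2),'res',best.fun.round(4),'pocket',(p[:2]+.068*np.array([np.cos(p[2]),np.sin(p[2])])).round(4))
    (cx,cy),wh,an=cv2.minAreaRect((K[:,:2]*1000).astype(np.float32)); print('knob',cx,cy,wh,an,K.mean(0).round(4))
E
python3 fit.py
```

```text
side
[[5.470e-01 1.759e-01 5.470e-01 1.737e-01 8.510e-02 4.300e+01]
 [6.250e-01 1.603e-01 6.250e-01 1.585e-01 8.500e-02 4.400e+01]
 [6.351e-01 8.170e-02 6.347e-01 8.000e-02 8.510e-02 4.900e+01]
 [5.619e-01 4.800e-02 5.621e-01 4.640e-02 8.500e-02 5.400e+01]]
axis [0.5753 0.1126] pocket dir deg 186.9 res [0.0006 0.0004 0.0005 0.0005] pocket [0.5078 0.1044]
knob 574.9885864257812 113.80555725097656 (13.296311378479004, 44.78633499145508) 6.059975624084473 [0.5753 0.1093 0.1245]
top
[[6.321e-01 8.230e-02 6.320e-01 8.200e-02 8.480e-02 1.210e+02]
 [6.228e-01 1.613e-01 6.227e-01 1.612e-01 8.490e-02 1.240e+02]
 [5.594e-01 4.820e-02 5.596e-01 4.830e-02 8.500e-02 1.230e+02]
 [5.434e-01 1.767e-01 5.440e-01 1.765e-01 8.480e-02 1.290e+02]]
axis [0.5727 0.115 ] pocket dir deg 186.88 res [0.0001 0.0002 0.0001 0.0002] pocket [0.5052 0.1068]
knob 573.351318359375 114.41287994384766 (14.860157012939453, 42.948246002197266) 7.7342705726623535 [0.5723 0.1144 0.1251]
```

```bash
cat > plan.py <<'E'
import sys
from h import *
# usage: plan.py x y z yaw n g   (z = TCP)
def go(x,y,z,yaw,n=8,g=1):
    Rm,s=R(); p=s['tcp_pos']; y0=np.degrees(np.arctan2(Rm[1,0],Rm[0,0])); dy=(yaw-y0+180)%360-180
    # tilt correction: align tool y with -z
    print('pos',p.round(4),'yaw',y0.round(2),'tooly',Rm[:,1].round(4),'q',np.round(s['joint_pos'],2),'F',s['wrist_force'].round(1),'gap',s['finger_gap'].round(4),'t',round(s['clock'],2))
    D=(np.array([x,y,z])-p)/n; rows=[]
    for i in range(n):
        a=np.radians(y0+dy*i/n); c,sn=np.cos(a),np.sin(a)
        tx=[c,sn,0];tz=[-sn,c,0]
        rows.append("%g %.1f %.1f %.1f 0 %.1f 0"%(g,1000*D@tx,-1000*D[2],1000*D@tz,-dy/n))
    print("; ".join(rows))
if __name__=="__main__":
    a=list(map(float,sys.argv[1:])); go(*a[:4],n=int(a[4]),g=a[5])
E
python3 plan.py .38 .13 .25 97 8 1
```

```text
Traceback (most recent call last):
  File "plan.py", line 15, in <module>
    a=list(map(float,sys.argv[1:])); go(*a[:4],n=int(a[4]),g=a[5])
                                     ~~^^^^^^^^^^^^^^^^^^^^^^^^^^^
  File "plan.py", line 7, in go
    print('pos',p.round(4),'yaw',y0.round(2),'tooly',Rm[:,1].round(4),'q',np.round(s['joint_pos'],2),'F',s['wrist_force'].round(1),'gap',s['finger_gap'].round(4),'t',round(s['clock'],2))
                                                                                                                                         ^^^^^^^^^^^^^^^^^^^^^
AttributeError: 'float' object has no attribute 'round'
```

```bash
sed -i "s/s\['finger_gap'\].round(4)/round(s['finger_gap'],4)/" plan.py; python3 plan.py .38 .13 .25 97 8 1
```

```text
pos [0.1364 0.5581 0.2525] yaw 76.26 tooly [-6.0e-04 -1.5e-03 -1.0e+00] q [1.19 0.31 0.05 1.3  0.   1.43] F [0.5 0.1 0.3] gap 0.0854 t 0.1
1 -44.8 0.3 -42.3 0 -2.6 0; 1 -46.6 0.3 -40.2 0 -2.6 0; 1 -48.4 0.3 -38.1 0 -2.6 0; 1 -50.1 0.3 -35.8 0 -2.6 0; 1 -51.6 0.3 -33.5 0 -2.6 0; 1 -53.1 0.3 -31.2 0 -2.6 0; 1 -54.5 0.3 -28.7 0 -2.6 0; 1 -55.7 0.3 -26.2 0 -2.6 0
```

Emit:
drive_tool --plan "1 -45 0 -42 0 -2.6 0; 1 -47 0 -40 0 -2.6 0; 1 -48 0 -38 0 -2.6 0; 1 -50 0 -36 0 -2.6 0; 1 -52 0 -34 0 -2.6 0; 1 -53 0 -31 0 -2.6 0; 1 -54 0 -29 0 -2.6 0; 1 -56 0 -26 0 -2.6 0"

```text
clock: 1.1
tcp_pos: [0.3852, 0.1263, 0.2499]
orientation: [0.462, -0.463, -0.534, 0.536]
wrist_force: [1.1, 1.5, -0.0]
finger_gap: 0.0852
```

```bash
python3 plan.py .6165 -.292 .21 118 8 1
```

```text
pos [0.3852 0.1263 0.2499] yaw 98.33 tooly [-6.0e-04 -3.5e-03 -1.0e+00] q [ 0.12 -0.01 -0.35  1.23 -0.   -0.02] F [ 1.1  1.5 -0. ] gap 0.0852 t 1.1
1 -55.9 5.0 -21.0 0 -2.5 0; 1 -56.8 5.0 -18.6 0 -2.5 0; 1 -57.5 5.0 -16.2 0 -2.5 0; 1 -58.2 5.0 -13.7 0 -2.5 0; 1 -58.7 5.0 -11.2 0 -2.5 0; 1 -59.1 5.0 -8.6 0 -2.5 0; 1 -59.4 5.0 -6.1 0 -2.5 0; 1 -59.6 5.0 -3.5 0 -2.5 0
```

Emit:
drive_tool --plan "1 -56 4 -21 0 -2.5 0; 1 -57 4 -19 0 -2.5 0; 1 -57 4 -16 0 -2.5 0; 1 -58 4 -14 0 -2.5 0; 1 -59 4 -11 0 -2.5 0; 1 -59 4 -9 0 -2.5 0; 1 -59 4 -6 0 -2.5 0; 1 -60 4 -3 0 -2.5 0"

```text
clock: 2.1
tcp_pos: [0.6234, -0.3059, 0.2158]
orientation: [0.36, -0.36, -0.608, 0.609]
wrist_force: [1.9, -0.1, 0.1]
finger_gap: 0.0856
```

```bash
python3 plan.py .6165 -.292 .15 118 4 1; python3 - <<'E'
from h import *
p,d=cams.read_camera("side"); cv2.imwrite("pics/s1.png",p[:,:,::-1]); np.savez("pics/s1.npz",p=p,d=d)
p,d=cams.read_camera("top"); cv2.imwrite("pics/t1.png",p[:,:,::-1]); np.savez("pics/t1.npz",p=p,d=d)
E
```

```text
pos [ 0.6234 -0.3059  0.2158] yaw 118.84 tooly [-1.1e-03 -6.0e-04 -1.0e+00] q [-0.57  0.57  0.34  1.35 -0.   -1.07] F [ 1.9 -0.1  0.1] gap 0.0856 t 2.1
1 3.9 16.5 -0.2 0 0.2 0; 1 3.9 16.5 -0.1 0 0.2 0; 1 3.9 16.5 -0.1 0 0.2 0; 1 3.9 16.5 -0.1 0 0.2 0
```

View pics/s1.png

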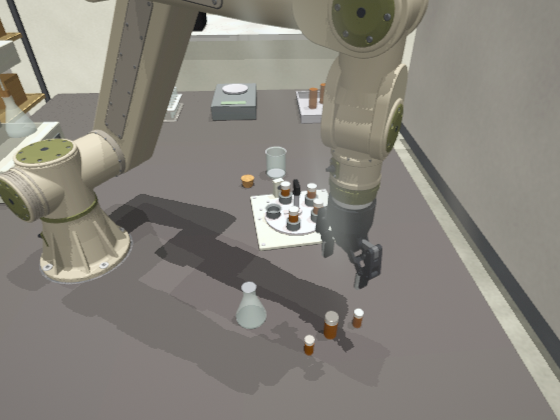

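View pics/t1.png

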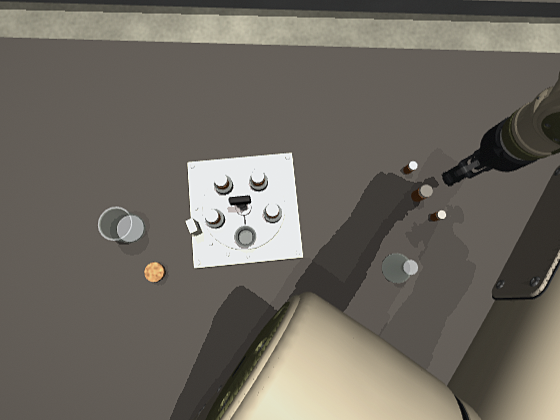

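```bash
python3 - <<'E'
from h import *
Rm,s=R();p=s['tcp_pos']
for n in ["side","top"]:
    W=cloud(n,np.load(f"pics/{n[0]}1.npz")['d'])
    print(n,proj(n,[p,p+[0,0,-.022]]).round(1))
    m=(np.hypot(W[...,0]-p[0],W[...,1]-p[1])<.075)&(W[...,2]>.15)&(W[...,2]<.24)
    P=(W[m]-p)@Rm; print(len(P))
    # tool frame; tips
    for a,b in [(0.012,.04),(0,.012),(-.02,0)]:
        Q=P[(P[:,1]>a)&(P[:,1]<b)]; 
        if len(Q): print(a,len(Q),Q.min(0).round(4),Q.max(0).round(4),np.histogram(Q[:,0],8)[0],np.histogram(Q[:,0],8)[1].round(3))
E
python3 - <<'E'
import cv2
b=cv2.imread('pics/s1.png')
cv2.imwrite('pics/s1c.png',cv2.resize(b[190:360,290:410],None,fx=3.5,fy=3.5,interpolation=cv2.INTER_CUBIC))
E
```

```text
side [[343.1 269.8]
 [342.  278.3]]
293
0 23 [-0.0469  0.0001 -0.0116] [0.0512 0.0058 0.0095] [ 5  0  0  0  0  0  0 18] [-0.047 -0.035 -0.022 -0.01   0.002  0.014  0.027  0.039  0.051]
-0.02 193 [-0.0538 -0.02   -0.0129] [ 0.0601 -0.      0.0105] [94  1  0  0  0  0 42 56] [-0.054 -0.04  -0.025 -0.011  0.003  0.017  0.032  0.046  0.06 ]
top [[467.5 168.3]
 [461.8 171.5]]
10
0 3 [ 0.0462  0.001  -0.0076] [0.0518 0.0079 0.0064] [1 0 0 0 0 0 0 2] [0.046 0.047 0.048 0.048 0.049 0.05  0.05  0.051 0.052]
-0.02 7 [ 0.0521 -0.004  -0.0057] [ 0.0527 -0.0013  0.0072] [1 0 1 0 0 1 0 4] [0.052 0.052 0.052 0.052 0.052 0.052 0.053 0.053 0.053]
```

View pics/s1c.png

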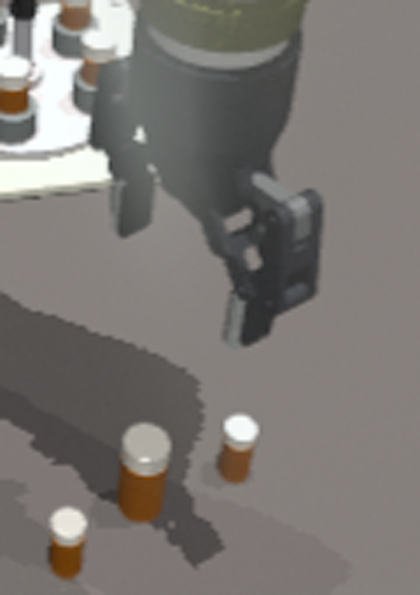

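Emit:
drive_tool --plan "1 6 20 0 0 0 0; 1 6 20 0 0 0 0; 1 3 20 0 0 0 0; 1 1 10 0 0 0 0"

```text
clock: 2.7
tcp_pos: [0.6145, -0.2951, 0.1366]
orientation: [0.365, -0.359, -0.607, 0.608]
wrist_force: [-0.3, 0.4, 0.2]
finger_gap: 0.0855
```

```bash
python3 plan.py .6165 -.292 .05 118.5 6 1
```

```text
pos [ 0.6145 -0.2951  0.1366] yaw 118.36 tooly [-0.0077  0.0026 -1.    ] q [-0.56  0.58  0.17  1.17 -0.   -1.06] F [-0.3  0.4  0.2] gap 0.0855 t 2.7
1 0.3 14.4 -0.5 0 -0.0 0; 1 0.3 14.4 -0.5 0 -0.0 0; 1 0.3 14.4 -0.5 0 -0.0 0; 1 0.3 14.4 -0.5 0 -0.0 0; 1 0.3 14.4 -0.5 0 -0.0 0; 1 0.3 14.4 -0.5 0 -0.0 0
```

Emit:
drive_tool --plan "1 1 16 -1 0 0 0; 1 1 16 -1 0 0 0; 1 0 16 0 0 0 0; 1 0 16 0 0 0 0; 1 0 14 0 0 0 0; 1 0 5 0 0 0 0; 1 0 0 0 0 0 0"

```text
clock: 3.58
tcp_pos: [0.6145, -0.2915, 0.0479]
orientation: [0.365, -0.359, -0.607, 0.608]
wrist_force: [0.7, -0.4, 0.2]
finger_gap: 0.0852
```

```bash
python3 plan.py .6165 -.292 .05 118.5 1 1; python3 - <<'E'
from h import *
p,d=cams.read_camera("side"); np.savez("pics/s2.npz",p=p,d=d); b=p[:,:,::-1]
cv2.imwrite('pics/s2c.png',cv2.resize(b[250:380,270:410],None,fx=4,fy=4,interpolation=cv2.INTER_CUBIC))
E
```

```text
pos [ 0.6145 -0.2915  0.0479] yaw 118.36 tooly [-0.0082  0.0029 -1.    ] q [-0.56  0.64  0.04  0.98 -0.   -1.06] F [ 0.7 -0.4  0.2] gap 0.0852 t 3.58
1 -1.4 -2.1 -1.5 0 -0.1 0
```

View pics/s2c.png

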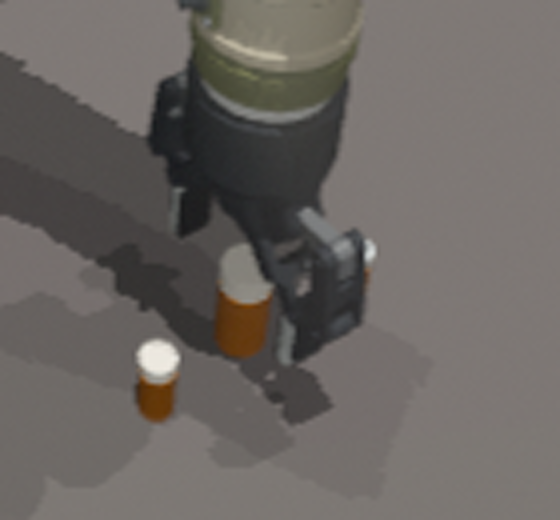

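Emit:
drive_tool --plan "1 -1 -2 -2 -0.3 0 0.4; 0.2 0 0 0 0 0 0; -0.3 0 0 0 0 0 0; -1 0 0 0 0 0 0; -1 0 0 0 0 0 0; -1 0 0 0 0 0 0; -1 0 0 0 0 0 0; -1 0 0 0 0 0 0" --grip_force 40

```text
clock: 4.62
tcp_pos: [0.6185, -0.2923, 0.0528]
orientation: [0.36, -0.364, -0.607, 0.608]
wrist_force: [-0.1, 0.7, 1.2]
finger_gap: 0.0266
```

```bash
python3 plan.py .6165 -.292 .05 118.5 1 -1
```

```text
pos [ 0.6185 -0.2923  0.0528] yaw 118.37 tooly [ 0.0042 -0.0034 -1.    ] q [-0.56  0.63  0.04  0.98 -0.   -1.05] F [-0.1  0.7  1.2] gap 0.0266 t 4.62
-1 1.2 2.8 1.6 0 -0.1 0
```

Emit:
drive_tool --plan "-1 0 -10 0 0 0 0; -1 0 -25 0 0 0 0; -1 0 -30 0 0 0 0; -1 0 -30 0 0 0 0; -1 0 -25 0 0 0 0; -1 0 -10 0 0 0 0"

```text
clock: 5.38
tcp_pos: [0.617, -0.2914, 0.1876]
orientation: [0.361, -0.363, -0.607, 0.608]
wrist_force: [-0.2, -0.2, -0.1]
finger_gap: 0.0272
```

```bash
python3 plan.py .5 -.09 .18 107 6 -1;  python3 - <<'E'
from h import *
p,d=cams.read_camera("side"); np.savez("pics/s3.npz",p=p,d=d); b=p[:,:,::-1]
cv2.imwrite('pics/s3c.png',cv2.resize(b[190:340,270:410],None,fx=4,fy=4,interpolation=cv2.INTER_CUBIC))
E
```

```text
pos [ 0.617  -0.2914  0.1876] yaw 118.36 tooly [ 0.0018 -0.002  -1.    ] q [-0.56  0.55  0.24  1.26 -0.   -1.05] F [-0.2 -0.2 -0.1] gap 0.0272 t 5.38
-1 38.8 1.3 1.2 0 1.9 0; -1 38.7 1.3 2.5 0 1.9 0; -1 38.6 1.3 3.8 0 1.9 0; -1 38.5 1.3 5.0 0 1.9 0; -1 38.3 1.3 6.3 0 1.9 0; -1 38.1 1.3 7.6 0 1.9 0
```

View pics/s3c.png

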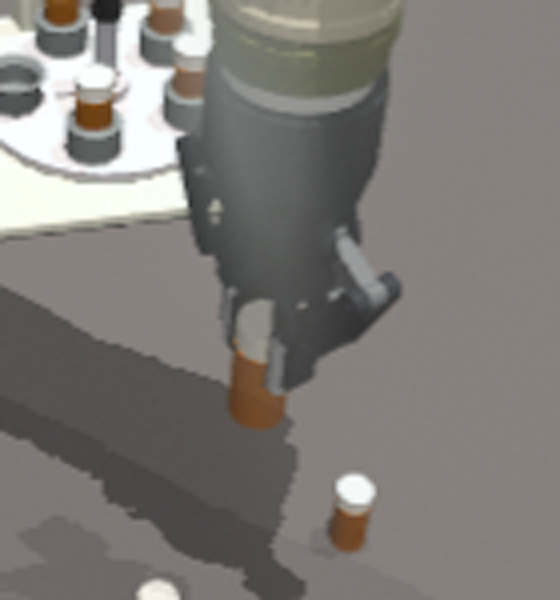

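Emit:
drive_tool --plan "-1 38 0 0 0 1.8 0; -1 45 0 2 0 1.8 0; -1 45 0 4 0 1.8 0; -1 45 0 5 0 1.8 0; -1 45 0 6 0 1.8 0; -1 45 0 8 0 1.8 0; -1 42 0 8 0 1.8 0; -1 38 0 8 0 1.8 0"

```text
clock: 6.42
tcp_pos: [0.4434, 0.0194, 0.18]
orientation: [0.441, -0.438, -0.553, 0.555]
wrist_force: [-0.5, 0.7, -1.0]
finger_gap: 0.0267
```

```bash
python3 plan.py .5065 .106 .18 97 4 -1
```

```text
pos [0.4434 0.0194 0.18  ] yaw 103.19 tooly [-5.1e-03  6.0e-04 -1.0e+00] q [-0.14  0.1  -0.4   1.07 -0.   -0.37] F [-0.5  0.7 -1. ] gap 0.0267 t 6.42
-1 17.5 -0.0 -20.3 0 1.5 0; -1 18.0 -0.0 -19.8 0 1.5 0; -1 18.5 -0.0 -19.3 0 1.5 0; -1 19.1 -0.0 -18.8 0 1.5 0
```

Emit:
drive_tool --plan "-1 20 0 -22 0 1.6 0; -1 21 0 -22 0 1.6 0; -1 20 0 -20 0 1.6 0; -1 14 0 -14 0 1.2 0; -1 0 0 0 0 0 0"

```text
clock: 7.05
tcp_pos: [0.5017, 0.1134, 0.1756]
orientation: [0.471, -0.464, -0.528, 0.533]
wrist_force: [0.3, -0.1, 0.6]
finger_gap: 0.0267
```

```bash
python3 plan.py .5065 .106 .18 97 1 -1; python3 - <<'E'
from h import *
for n in ("side","top"):
    p,d=cams.read_camera(n); np.savez(f"pics/{n}4.npz",p=p,d=d); b=p[:,:,::-1]; cv2.imwrite(f"pics/{n}4.png",b)
cv2.imwrite('pics/s4c.png',cv2.resize(cv2.imread('pics/side4.png')[120:250,230:370],None,fx=4.5,fy=4.5,interpolation=cv2.INTER_CUBIC))
E
```

```text
pos [0.5017 0.1134 0.1756] yaw 97.23 tooly [-1.260e-02  4.000e-04 -9.999e-01] q [ 0.07  0.24 -0.24  1.1   0.   -0.06] F [ 0.3 -0.1  0.6] gap 0.0267 t 7.05
-1 -8.0 -4.4 -3.8 0 0.2 0
```

View pics/s4c.png

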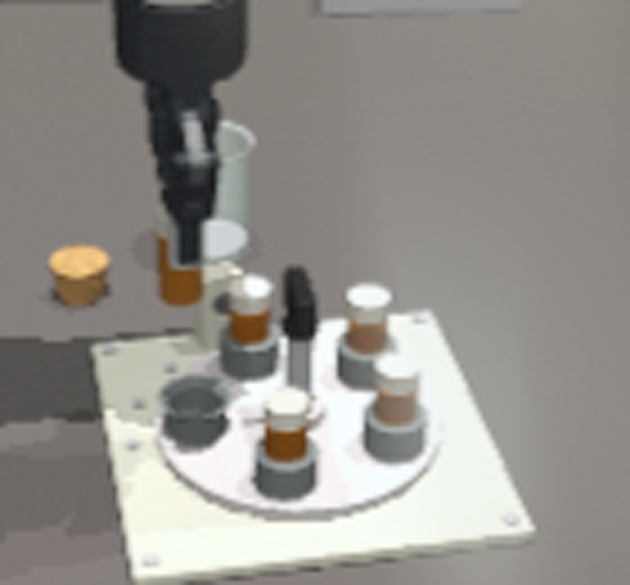

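View pics/top4.png

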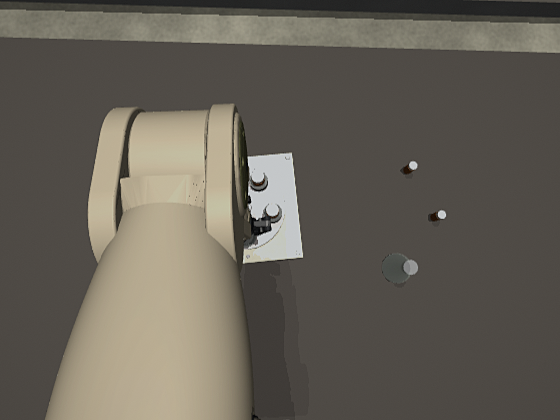

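Emit:
drive_tool --plan "-1 -4 4 -2 -0.5 0 0; -1 -4 6 -2 0 0 0; -1 0 14 0 0 0 0; -1 0 16 0 0 0 0; -1 0 10 0 0 0 0; -1 0 4 0 0 0 0; -1 0 0 0 0 0 0"

```text
clock: 8.02
tcp_pos: [0.5036, 0.1018, 0.117]
orientation: [0.471, -0.467, -0.528, 0.531]
wrist_force: [-0.5, 0.5, 0.3]
finger_gap: 0.0267
```

```bash
python3 plan.py .5065 .106 .115 97 1 -1; python3 - <<'E'
from h import *
for n in ("side",):
    p,d=cams.read_camera(n); np.savez(f"pics/{n}5.npz",p=p,d=d); b=p[:,:,::-1]; cv2.imwrite(f"pics/{n}5.png",b)
    W=cloud(n,d); P=W[(np.hypot(W[...,0]-.5065,W[...,1]-.106)<.03)&(W[...,2]>.055)&(W[...,2]<.09)]
    print(P.min(0),P.max(0))
cv2.imwrite('pics/s5c.png',cv2.resize(cv2.imread('pics/side5.png')[120:250,230:370],None,fx=4.5,fy=4.5,interpolation=cv2.INTER_CUBIC))
E
```

```text
pos [0.5036 0.1018 0.117 ] yaw 96.95 tooly [-6.9e-03  8.0e-04 -1.0e+00] q [ 0.04  0.29 -0.34  0.95  0.   -0.08] F [-0.5  0.5  0.3] gap 0.0267 t 8.03
-1 3.8 2.0 -3.3 0 -0.0 0
[0.48968554 0.08408742 0.06311073] [0.51570397 0.09812581 0.08765387]
```

View pics/s5c.png

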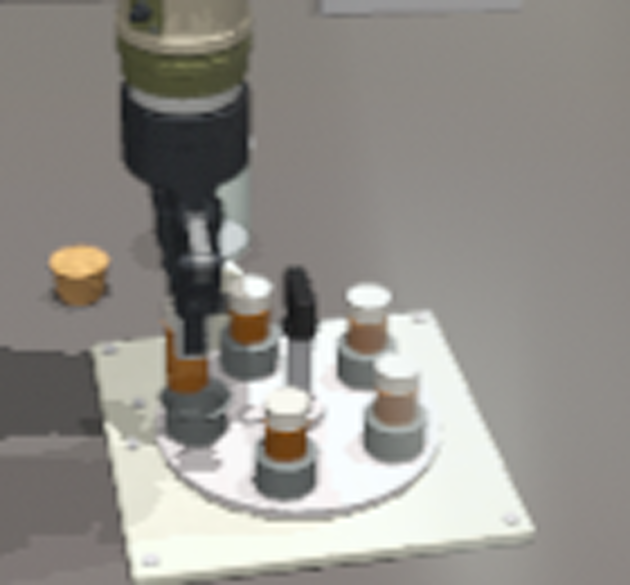

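Emit:
drive_tool --plan "-1 5 0 -4 -0.4 0 0; -1 0 0 0 0 0 0"

```text
clock: 8.32
tcp_pos: [0.5082, 0.1078, 0.1181]
orientation: [-0.468, 0.469, 0.531, -0.528]
wrist_force: [-0.2, 1.1, -0.2]
finger_gap: 0.0265
```

```bash
python3 plan.py .5065 .106 .115 97 1 -1; python3 - <<'E'
from h import *
for n in ("side",):
    p,d=cams.read_camera(n); np.savez(f"pics/{n}6.npz",p=p,d=d)
    W=cloud(n,d); hs=cv2.cvtColor(p,cv2.COLOR_RGB2HSV)
    m=(np.hypot(W[...,0]-.5065,W[...,1]-.106)<.035)&(W[...,2]>.05)&(W[...,2]<.09)&(hs[...,1]>120)
    P=W[m]; print(P.min(0),P.max(0)); 
    for z in (.05,.06,.07,.08):
        Q=P[abs(P[:,2]-z-.005)<.005]; print(z,len(Q),Q.min(0).round(4) if len(Q) else '',Q.max(0).round(4) if len(Q) else '')
    print(proj(n,[[.5065,.106,.026],[.5065,.106,.048]]))
E
```

```text
pos [0.5082 0.1078 0.1181] yaw 96.96 tooly [ 0.0028  0.0019 -1.    ] q [ 0.05  0.29 -0.34  0.95  0.   -0.07] F [-0.2  1.1 -0.2] gap 0.0265 t 8.32
-1 -1.6 3.1 1.9 0 -0.0 0
[0.49558557 0.09071071 0.06411412] [0.51581802 0.10404789 0.08969083]
0.05 0  
0.06 13 [0.4956 0.092  0.0641] [0.5155 0.104  0.0699]
0.07 21 [0.4958 0.0931 0.0708] [0.5156 0.1028 0.0798]
0.08 22 [0.4959 0.0907 0.0801] [0.5158 0.102  0.0897]
[[273.02231581 213.62531084]
 [272.88655456 207.61994835]]
```

Emit:
drive_tool --plan "-1 -1 4 2 0 0 0; -1 0 8 0 0 0 0; -1 0 8 0 0 0 0; -1 0 6 0 0 0 0; -1 0 3 0 0 0 0; -1 0 0 0 0 0 0"

```text
clock: 9.12
tcp_pos: [0.506, 0.1064, 0.0868]
orientation: [-0.469, 0.469, 0.53, -0.528]
wrist_force: [-0.4, 0.6, -1.2]
finger_gap: 0.0268
```

```bash
python3 plan.py .5065 .106 .080 97 1 -1; python3 - <<'E'
from h import *
p,d=cams.read_camera("side")
cv2.imwrite('pics/s7c.png',cv2.resize(p[120:250,230:370,::-1],None,fx=4.5,fy=4.5,interpolation=cv2.INTER_CUBIC))
E
```

```text
pos [0.506  0.1064 0.0868] yaw 96.95 tooly [ 0.0023  0.0017 -1.    ] q [ 0.05  0.31 -0.38  0.87  0.   -0.07] F [-0.4  0.6 -1.2] gap 0.0268 t 9.12
-1 -0.5 6.8 -0.4 0 -0.0 0
```

View pics/s7c.png

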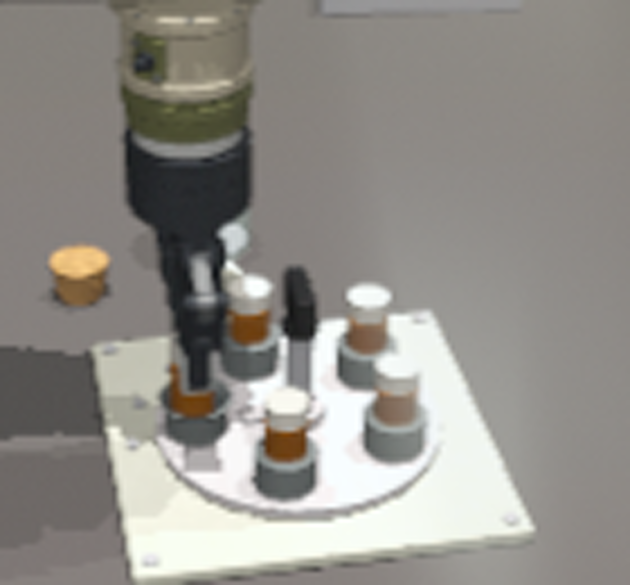

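Emit:
drive_tool --plan "-1 0 4 0 0 0 0; -1 0 2 0 0 0 0; -1 0 0 0 0 0 0"

```text
clock: 9.55
tcp_pos: [0.5062, 0.1064, 0.0809]
orientation: [-0.468, 0.469, 0.531, -0.528]
wrist_force: [0.3, 0.8, -0.4]
finger_gap: 0.0268
```

Emit:
drive_tool --plan "-1 0 1.5 0 0 0 0; -1 0 0 0 0 0 0"

```text
clock: 9.8
tcp_pos: [0.5062, 0.1064, 0.0793]
orientation: [-0.468, 0.469, 0.531, -0.528]
wrist_force: [0.0, 1.2, -1.2]
finger_gap: 0.0268
```

Emit:
drive_tool --plan "-1 0 1 0 0 0 0; -1 0 0 0 0 0 0"

```text
clock: 10.05
tcp_pos: [0.5066, 0.1065, 0.0788]
orientation: [-0.468, 0.469, 0.531, -0.528]
wrist_force: [0.3, -0.2, -1.3]
finger_gap: 0.0272
```

Emit:
drive_tool --plan "-0.2 0 0.5 0 0 0 0; 0 0 0 0 0 0 0; 0.2 0 0 0 0 0 0; 0.3 0 0 0 0 0 0; 0.3 0 0 0 0 0 0; 0.3 0 0 0 0 0 0"

```text
clock: 10.8
tcp_pos: [0.5067, 0.1065, 0.0782]
orientation: [-0.468, 0.469, 0.531, -0.528]
wrist_force: [0.2, 0.4, 0.1]
finger_gap: 0.0551
```

```bash
python3 - <<'E'
from h import *
p,d=cams.read_camera("side")
cv2.imwrite('pics/s8c.png',cv2.resize(p[120:250,230:370,::-1],None,fx=4.5,fy=4.5,interpolation=cv2.INTER_CUBIC))
E
```

```text
(no output)
```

View pics/s8c.png

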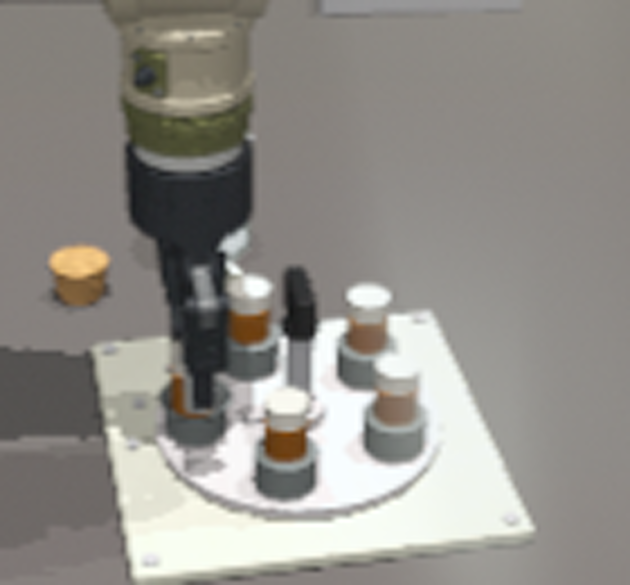

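Released in the pocket. I'll retreat straight up and check.

Emit:
drive_tool --plan "0.3 0 -10 0 0 0 0; 0.3 0 -20 0 0 0 0; 0.3 0 -30 0 0 0 0; 0.3 0 -35 0 0 0 0; 0.3 0 -30 0 0 0 0; 1 0 0 0 0 0 0"

```text
clock: 11.6
tcp_pos: [0.5062, 0.1062, 0.2102]
orientation: [-0.468, 0.47, 0.531, -0.528]
wrist_force: [-0.5, 0.4, 0.1]
finger_gap: 0.0719
```

```bash
python3 plan.py .574 .1145 .20 186.9 8 1;  python3 - <<'E'
from h import *
p,d=cams.read_camera("side"); np.savez("pics/side9.npz",p=p,d=d)
cv2.imwrite('pics/s9c.png',cv2.resize(p[120:250,230:370,::-1],None,fx=4.5,fy=4.5,interpolation=cv2.INTER_CUBIC))
E
```

```text
pos [0.5062 0.1062 0.2102] yaw 96.96 tooly [ 0.0054  0.0019 -1.    ] q [ 0.05  0.21 -0.19  1.16  0.   -0.07] F [-0.5  0.4  0.1] gap 0.0719 t 11.6
1 -0.0 1.3 -8.5 0 -11.2 0; 1 -1.7 1.3 -8.4 0 -11.2 0; 1 -3.3 1.3 -7.9 0 -11.2 0; 1 -4.7 1.3 -7.1 0 -11.2 0; 1 -6.0 1.3 -6.0 0 -11.2 0; 1 -7.1 1.3 -4.7 0 -11.2 0; 1 -7.9 1.3 -3.3 0 -11.2 0; 1 -8.4 1.3 -1.7 0 -11.2 0
```

View pics/s9c.png

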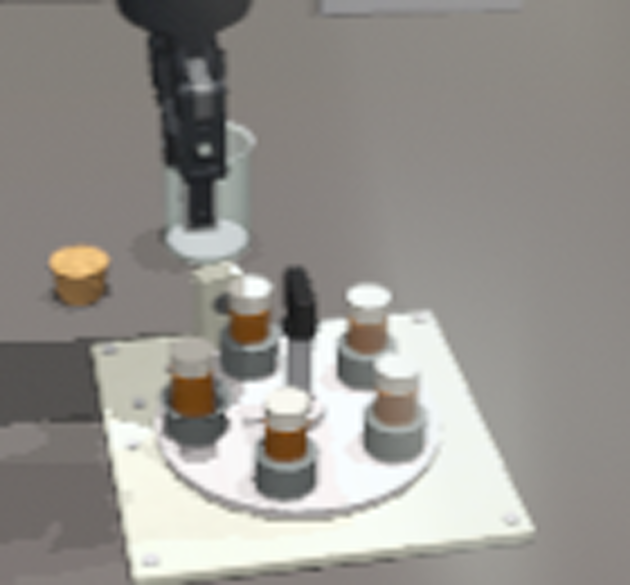

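Emit:
drive_tool --plan "1 0 0 -8 0 -10.6 0; 1 -2 0 -8 0 -10.6 0; 1 -3 0 -8 0 -10.6 0; 1 -5 0 -7 0 -10.6 0; 1 -6 0 -6 0 -10.6 0; 1 -7 0 -5 0 -10.6 0; 1 -8 0 -3 0 -10.6 0; 1 -8 0 -2 0 -10.6 0"

```text
clock: 12.65
tcp_pos: [0.5675, 0.1122, 0.1983]
orientation: [0.014, -0.024, 0.707, -0.706]
wrist_force: [-0.0, 0.3, -0.3]
finger_gap: 0.0859
```

```bash
python3 plan.py .574 .1145 .16 186.9 2 1
```

```text
pos [0.5675 0.1122 0.1983] yaw -176.9 tooly [-1.440e-02  8.000e-04 -9.999e-01] q [ 0.06  0.35 -0.04  1.2   0.   -1.57] F [-0.   0.3 -0.3] gap 0.0859 t 12.65
1 -3.3 19.2 -1.0 0 -1.9 0; 1 -3.3 19.2 -0.8 0 -1.9 0
```

Emit:
drive_tool --plan "1 -4 10 -1 0 -2 0.6; 1 -3 14 -1 0 -2 0; 1 0 10 0 0 0 0; 1 0 2 0 0 0 0"

```text
clock: 13.15
tcp_pos: [0.5721, 0.1147, 0.1562]
orientation: [0.041, -0.049, 0.706, -0.705]
wrist_force: [-0.6, -0.9, 0.0]
finger_gap: 0.0856
```

```bash
python3 plan.py .574 .1145 .112 186.9 5 1;  python3 - <<'E'
from h import *
p,d=cams.read_camera("side"); np.savez("pics/side10.npz",p=p,d=d)
cv2.imwrite('pics/s10c.png',cv2.resize(p[120:250,230:370,::-1],None,fx=4.5,fy=4.5,interpolation=cv2.INTER_CUBIC))
E
```

```text
pos [0.5721 0.1147 0.1562] yaw -172.71 tooly [-0.0112  0.0011 -0.9999] q [ 0.06  0.38 -0.1   1.1   0.   -1.64] F [-0.6 -0.9  0. ] gap 0.0856 t 13.15
1 -0.4 8.8 0.1 0 0.1 0; 1 -0.4 8.8 0.1 0 0.1 0; 1 -0.4 8.8 0.1 0 0.1 0; 1 -0.4 8.8 0.1 0 0.1 0; 1 -0.4 8.8 0.1 0 0.1 0
```

View pics/s10c.png

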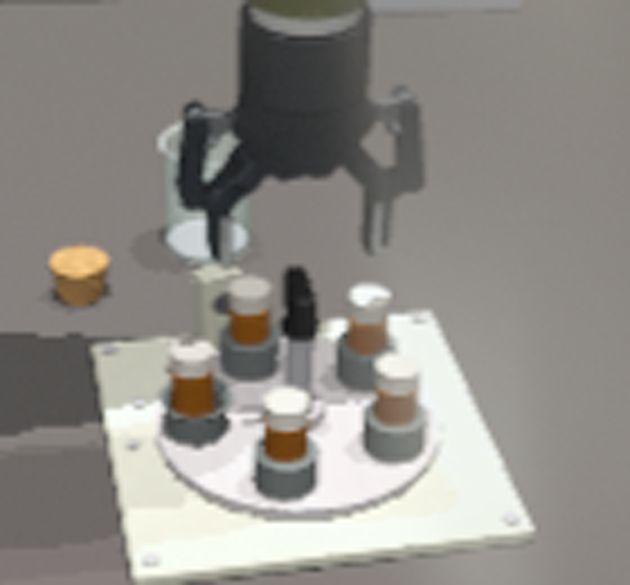

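Emit:
drive_tool --plan "1 -1 8 0 0 0 0.6; 1 -1 10 0 0 0 0; 1 0 10 0 0 0 0; 0.4 0 10 0 0 0 0; 0 0 5 0 0 0 0; 0 0 0 0 0 0 0"

```text
clock: 13.95
tcp_pos: [0.5743, 0.115, 0.1108]
orientation: [0.045, -0.044, 0.707, -0.705]
wrist_force: [0.3, -0.8, -0.3]
finger_gap: 0.0431
```

```bash
python3 plan.py .574 .1145 .112 186.9 1 0
```

```text
pos [0.5743 0.115  0.1108] yaw -172.73 tooly [ 0.001   0.0026 -1.    ] q [ 0.06  0.41 -0.17  0.99  0.   -1.64] F [ 0.3 -0.8 -0.3] gap 0.0431 t 13.95
0 0.4 -1.2 0.5 0 0.4 0
```

Emit:
drive_tool --plan "-1 0 -1 0 0 0.4 0; -1 0 0 0 0 0 0; -1 0 0 0 0 0 0; -1 0 0 0 0 0 0; -1 0 0 0 0 0 0" --grip_force 100

```text
clock: 14.58
tcp_pos: [0.5743, 0.115, 0.1126]
orientation: [0.043, -0.042, 0.707, -0.705]
wrist_force: [-0.2, 0.0, -1.2]
finger_gap: 0.0203
```

```bash
python3 plan.py .574 .1145 .112 186.9 1 -1; python3 -c "
from h import *
print(R()[1]['ft_torque'])"
```

```text
pos [0.5743 0.115  0.1126] yaw -173.16 tooly [ 0.0012  0.0026 -1.    ] q [ 0.06  0.41 -0.17  0.99  0.   -1.63] F [-0.2  0.  -1.2] gap 0.0203 t 14.57
-1 0.4 0.6 0.5 0 -0.1 0
[-0.04001238  0.16572071  0.00628405]
```

Emit:
drive_tool --plan "-1 0 0 0 0 0 0; -1 0 0 0 0 0 0; -1 0 0 0 0 0 0"

```text
clock: 14.95
tcp_pos: [0.5743, 0.115, 0.1126]
orientation: [0.043, -0.042, 0.707, -0.705]
wrist_force: [-0.1, -0.1, -0.7]
finger_gap: 0.0204
```

```bash
python3 plan.py .574 .1145 .112 186.9 1 -1; python3 -c "
from h import *
print(R()[1]['ft_torque'])"
```

```text
pos [0.5743 0.115  0.1126] yaw -173.16 tooly [ 0.0012  0.0025 -1.    ] q [ 0.06  0.41 -0.17  0.99  0.   -1.63] F [-0.1 -0.1 -0.7] gap 0.0204 t 14.95
-1 0.4 0.6 0.4 0 -0.1 0
[-0.04396988  0.23999625  0.03167149]
```

```bash
python3 - <<'E'
from h import *
p,d=cams.read_camera("side"); np.savez("pics/side11.npz",p=p,d=d)
cv2.imwrite('pics/s11c.png',cv2.resize(p[140:240,245:345,::-1],None,fx=6,fy=6,interpolation=cv2.INTER_CUBIC))
p,d=cams.read_camera("top");cv2.imwrite('pics/t11.png',p[:,:,::-1])
E
```

```text
(no output)
```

View pics/s11c.png

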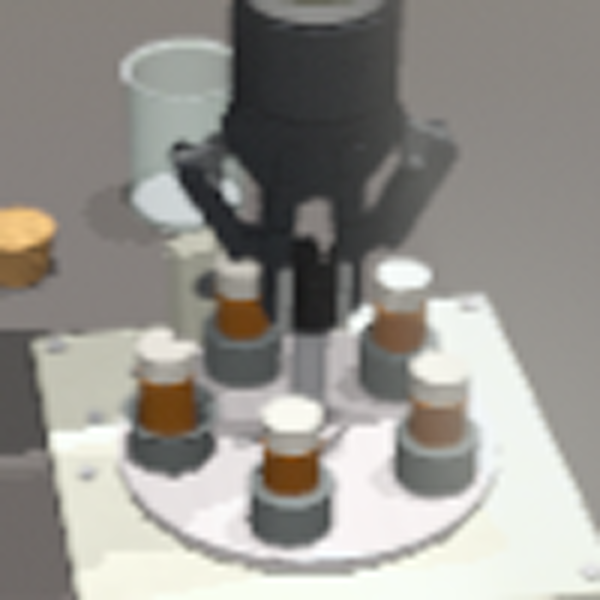

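View pics/t11.png

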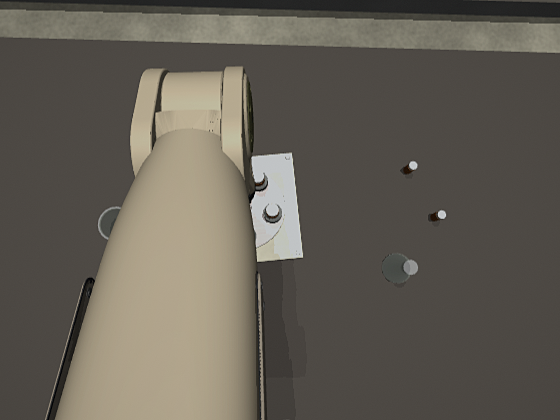

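Emit:
drive_tool --plan "-1 0 0 0 0 0 0; -1 0 0 0 0 0 0; -1 0 0 0 0 0 0; -1 0 0 0 0 0 0"

```text
clock: 15.55
tcp_pos: [0.5743, 0.115, 0.1126]
orientation: [0.043, -0.042, 0.707, -0.705]
wrist_force: [-0.7, 0.6, 1.0]
finger_gap: 0.0202
```

```bash
python3 - <<'E'
from h import *
Rm,s=R();p=s['tcp_pos'];print(s['finger_gap'],s['wrist_force'],s['ft_torque'])
z=np.load("pics/side11.npz");W=cloud("side",z['d']);P=(W-p-[0.0012,-.0005,0])@Rm
for r in range(176,200,2):
    row=[(c,*(P[r,c]*1000).round(0).astype(int),z['p'][r,c].max()) for c in range(286,308)]
    print(r,' '.join("%d:%d,%d,%d|%d"%t for t in row if abs(t[1])<40 and abs(t[3])<40))
E
```

```text
0.020181659662634965 [-0.67768654  0.60801461  1.00873452] [-0.02067166  0.19988886 -0.01819762]
176 288:23,-31,-12|64 289:21,-33,-8|40 290:22,-46,13|41 291:20,-48,17|45 292:18,-49,18|44 293:15,-48,17|47 294:11,-46,15|89 301:-13,-30,-7|50 302:-11,-44,15|53 303:-13,-45,17|56 304:-17,-43,15|57 305:-19,-43,15|60 306:-22,-42,14|62 307:-29,-31,-3|65
178 286:30,-30,-4|39 287:28,-32,0|38 288:25,-30,-4|38 289:22,-29,-5|38 290:23,-42,17|36 291:19,-38,10|37 292:16,-39,12|36 293:13,-38,12|51 294:11,-38,12|102 301:-13,-25,-5|50 302:-12,-34,10|54 303:-14,-36,14|56 304:-18,-34,11|58 305:-20,-34,12|61 306:-25,-30,5|63 307:-27,-31,8|65
180 286:33,-35,13|44 287:29,-30,7|43 288:26,-28,4|42 289:24,-32,11|43 290:22,-32,11|45 291:18,-30,8|44 292:16,-31,10|47 293:13,-31,11|39 294:5,-13,-16|32 295:2,-13,-16|31 296:0,-15,-12|31 297:-3,-14,-13|61 300:-12,-14,-12|81 301:-12,-20,-3|48 302:-12,-30,13|53 303:-15,-28,11|56 304:-18,-28,12|58 305:-20,-29,13|60 306:-24,-27,11|63 307:-28,-23,5|68
182 286:33,-26,11|58 287:29,-23,5|47 288:26,-22,4|41 289:23,-21,4|41 290:22,-26,11|43 291:19,-26,12|44 292:16,-26,13|44 29
[... 1313 characters left out ...]
3,10,6|139
192 289:23,12,5|64 290:21,10,8|50 291:18,10,9|99 292:16,8,12|118 293:13,7,13|82 294:8,15,3|32 295:7,9,13|30 296:6,3,21|34 297:3,3,21|35 298:1,3,23|36 299:-2,4,21|39 300:-5,5,20|41 301:-10,12,11|99 302:-14,14,8|124 303:-16,12,12|165 304:-21,17,5|211
194 291:17,21,2|116 292:15,18,8|117 293:13,15,12|85 294:9,20,6|40 295:7,16,11|33 296:6,10,21|34 297:3,10,21|35 298:1,9,23|40 299:-2,10,22|50 300:-6,12,20|80 302:-13,18,12|159 303:-17,20,10|221
196 294:8,30,1|121 295:5,30,2|122 296:2,29,4|124 297:0,28,5|122 298:-3,29,5|123 299:-6,29,5|143
198 294:8,35,5|123 295:6,34,6|132 296:3,33,9|134 297:1,31,11|133 298:-3,34,7|126 299:-6,35,7|162 305:-35,71,-39|86 306:-36,65,-32|96 307:-39,66,-32|102
```

Emit:
drive_tool --plan "-1 2 0 0 0 0 0; -1 0 0 0 0 0 0"

```text
clock: 15.8
tcp_pos: [0.5743, 0.115, 0.1126]
orientation: [0.044, -0.04, 0.707, -0.705]
wrist_force: [-1.2, -0.4, 0.5]
finger_gap: 0.0205
```

```bash
python3 plan.py .574 .1145 .112 186.9 1 -1; python3 -c "
from h import *
print(R()[1]['ft_torque'])"
```

```text
pos [0.5743 0.115  0.1126] yaw -173.16 tooly [ 0.005   0.0032 -1.    ] q [ 0.06  0.41 -0.17  0.98  0.   -1.63] F [-1.2 -0.4  0.5] gap 0.0205 t 15.8
-1 0.3 0.6 0.5 0 -0.1 0
[-0.02555942  0.25716791 -0.00498975]
```

Emit:
drive_tool --plan "-1 0 0 0 0 5 0; -1 0 0 0 0 5 0; -1 0 0 0 0 5 0; -1 0 0 0 0 0 0"

```text
clock: 16.3
tcp_pos: [0.5742, 0.115, 0.1126]
orientation: [-0.051, 0.054, 0.706, -0.704]
wrist_force: [0.1, 1.4, -1.7]
finger_gap: 0.0205
```

```bash
python3 plan.py .574 .1145 .112 186.9 1 -1; python3 - <<'E'
from h import *
print(R()[1]['ft_torque'])
p,d=cams.read_camera("side"); np.savez("pics/side12.npz",p=p,d=d)
cv2.imwrite('pics/s12c.png',cv2.resize(p[140:240,245:345,::-1],None,fx=6,fy=6,interpolation=cv2.INTER_CUBIC))
E
```

```text
pos [0.5742 0.115  0.1126] yaw 171.47 tooly [ 0.005   0.0031 -1.    ] q [ 0.06  0.41 -0.17  0.98  0.   -1.36] F [ 0.1  1.4 -1.7] gap 0.0205 t 16.3
-1 0.1 0.6 0.5 0 -15.4 0
[ 0.05002037 -0.20462331  0.04666487]
```

View pics/s12c.png

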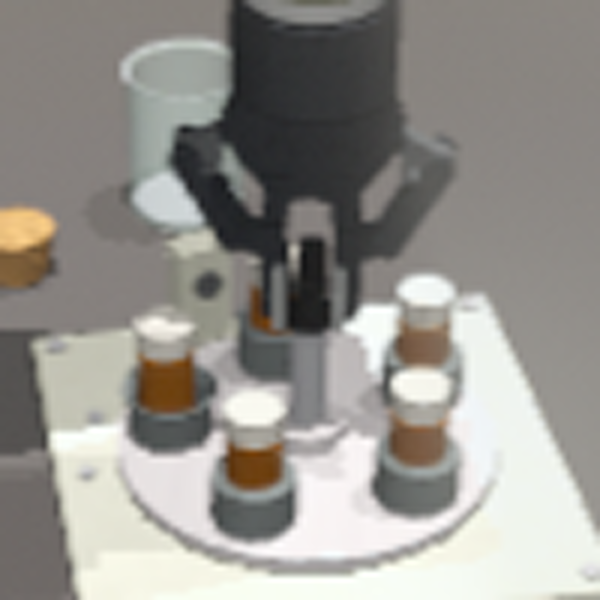

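```bash
cat > ang.py <<'E'
from h import *
import sys
def ang(d):
    W=cloud("side",d); hs=None
    m=((W[...,2]>.079)&(W[...,2]<.0905)&(np.hypot(W[...,0]-.5753,W[...,1]-.1135)<.09)&(np.hypot(W[...,0]-.5753,W[...,1]-.1135)>.05)).astype(np.uint8)
    k,l,st,ce=cv2.connectedComponentsWithStats(m)
    for i in range(1,k):
        if st[i,4]<25: continue
        P=W[l==i]; P=P[P[:,2]>np.percentile(P[:,2],90)-.004]; c=P[:,:2].mean(0)-[.5753,.1126]
        a=np.degrees(np.arctan2(c[1],c[0])); print(len(P),'r',np.hypot(*c).round(4),'cw turn mod72', ((186.9-a+10)%72-10).round(1))
if __name__=="__main__":
    if len(sys.argv)>1: d=np.load(sys.argv[1])['d']
    else:
        p,d=cams.read_camera("side"); cv2.imwrite('pics/cur.png',cv2.resize(p[140:240,245:345,::-1],None,fx=6,fy=6,interpolation=cv2.INTER_CUBIC))
    ang(d)
E
python3 ang.py pics/side9.npz; echo; python3 ang.py pics/side11.npz; echo; python3 ang.py pics/side12.npz
```

```text
40 r 0.0673 cw turn mod72 0.1
42 r 0.0682 cw turn mod72 0.1
47 r 0.07 cw turn mod72 0.3
52 r 0.0682 cw turn mod72 0.1
54 r 0.0678 cw turn mod72 -0.1

26 r 0.0657 cw turn mod72 -4.1
43 r 0.068 cw turn mod72 0.3
49 r 0.0696 cw turn mod72 0.4
46 r 0.0679 cw turn mod72 -0.4
57 r 0.0678 cw turn mod72 0.5

44 r 0.0678 cw turn mod72 15.0
48 r 0.0691 cw turn mod72 15.9
47 r 0.0679 cw turn mod72 15.7
54 r 0.0675 cw turn mod72 14.8
```

Emit:
drive_tool --plan "-1 0 0 0 0 6 0; -1 0 0 0 0 6 0; -1 0 0 0 0 6 0; -1 0 0 0 0 6 0; -1 0 0 0 0 6 0; -1 0 0 0 0 0 0"

```text
clock: 17.1
tcp_pos: [0.5742, 0.115, 0.1126]
orientation: [-0.233, 0.236, 0.669, -0.665]
wrist_force: [0.9, -0.2, -2.5]
finger_gap: 0.0203
```

```bash
python3 plan.py .5742 .115 .1126 114.9 1 -1; python3 ang.py
```

```text
pos [0.5742 0.115  0.1126] yaw 141.21 tooly [ 0.0052  0.0028 -1.    ] q [ 0.06  0.41 -0.17  0.98  0.   -0.83] F [ 0.9 -0.2 -2.5] gap 0.0203 t 17.1
-1 -0.0 0.0 0.0 0 26.3 0
46 r 0.0694 cw turn mod72 45.7
44 r 0.068 cw turn mod72 44.7
52 r 0.0674 cw turn mod72 45.2
52 r 0.0682 cw turn mod72 45.8
```

Tool and carousel agree (45.6° and about 45.4°). Turning the remaining 26.4°.

Emit:
drive_tool --plan "-1 0 0 0 0 6 0; -1 0 0 0 0 6 0; -1 0 0 0 0 6 0; -1 0 0 0 0 5 0; -1 0 0 0 0 3 0; -1 0 0 0 0 0 0"

```text
clock: 17.9
tcp_pos: [0.5742, 0.115, 0.1126]
orientation: [-0.377, 0.379, 0.599, -0.596]
wrist_force: [1.6, -0.3, -1.2]
finger_gap: 0.02
```

```bash
python3 plan.py .5742 .115 .1126 114.8 1 -1; python3 ang.py
```

```text
pos [0.5742 0.115  0.1126] yaw 115.38 tooly [ 0.0053  0.0024 -1.    ] q [ 0.06  0.41 -0.17  0.98  0.   -0.38] F [ 1.6 -0.3 -1.2] gap 0.02 t 17.9
-1 -0.0 0.0 0.0 0 0.6 0
40 r 0.0695 cw turn mod72 -1.0
38 r 0.0687 cw turn mod72 -0.7
45 r 0.0677 cw turn mod72 -0.5
50 r 0.0673 cw turn mod72 -1.1
51 r 0.0685 cw turn mod72 -1.4
```

View pics/cur.png

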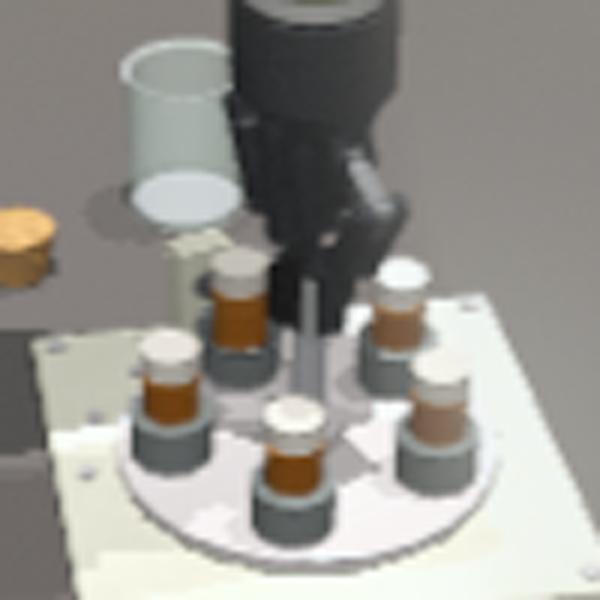

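Emit:
drive_tool --plan "-1 0 0 0 0 0.8 0; -1 0 0 0 0 0 0; -1 0 0 0 0 0 0; -1 0 0 0 0 0 0; -1 0 0 0 0 0 0; -1 0 0 0 0 0 0"

```text
clock: 18.7
tcp_pos: [0.5742, 0.115, 0.1126]
orientation: [-0.38, 0.382, 0.597, -0.594]
wrist_force: [1.5, 0.8, -1.6]
finger_gap: 0.0207
```

```bash
python3 plan.py .5742 .115 .1126 114.8 1 -1; python3 ang.py; python3 -c "
from h import *
print(R()[1]['qvel'].round(4))"
```

```text
pos [0.5742 0.115  0.1126] yaw 114.73 tooly [ 0.0053  0.0024 -1.    ] q [ 0.06  0.41 -0.17  0.98  0.   -0.37] F [ 1.5  0.8 -1.6] gap 0.0207 t 18.7
-1 -0.0 -0.0 0.0 0 -0.1 0
43 r 0.0696 cw turn mod72 0.5
40 r 0.0684 cw turn mod72 -0.0
49 r 0.0677 cw turn mod72 -0.0
53 r 0.0682 cw turn mod72 -0.3
54 r 0.0676 cw turn mod72 0.3
[-0.0001 -0.0002 -0.     -0.0003 -0.0002 -0.0002]
```

The turn is at 72°, the arm is stationary and the grip is holding, so I'm handing in.

```bash
python3 -c "
from workcell import job
print(job.hand_in())"
```

```text
the job is handed in; nothing more can be done
None
```

I stood the 28 × 60 mm vial upright in the empty pocket and let go of it. I then gripped the bar knob at 100 N, turned it 72° clockwise to the third click, and handed in at 18.75 s still holding it.

- **Turn:** the tool turned 72.1° from where it gripped the knob. The five vial tops in the last side picture gave 72° within about ±0.5°. The new vial was upright in front of the reading post and the arm was still.
- **Forces:** the wrist forces I read stayed below about 3 N.
- **Bystanders:** nothing was driven near the flask, beaker or stopper. I did not measure their positions again at the end.
- **Readings that disagreed:** the finger gap read about 20 mm on the 14 mm bar, and I did not find out why. The carousel followed the tool within about half a degree throughout, so the grip held. The two cameras also differed by about 2–3 mm, so I used their average.

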